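# Take a cured casting out of the curing box and weigh it

## Task

Switch the resin curing box's lamp off by pressing its raised key fully home so that the latched key pops up, and only then open the box. Lift the box's hinged hood, which sinks shut by itself, reach in under it and take out the long bar-shaped drawer pull, leaving the round knob where it stands. Set the pull on its two feet in the middle of the steel pan of the kitchen scale that stands nearest the box, let the hood sink fully shut, and do not disturb the jar, the bottle or the thread spool.

Things in the scene. Friction and masses are not known exactly. Their poses are not given: they have to be found in the camera images.
- cure_box: White curing box, fixed. Origin: on the table under the centre of the chamber; x runs from its front (lift lip) to its back (hinge), the key console is at -y, z up. Stands sideways: front to the left (world +y), console to the robot. Chamber base: solid, 180 (x) by 260 (y) mm, flat top 60 mm high, no rim; castings stand on it under the hood. Console: x -85 to 45, y -246 to -130 mm, 59 mm high.
- flap (a joint): Angle in rad of the hood of the curing box: 0 shut, grows to 1.05 as its front rises. It is a hollow cover of clear plastic, open below, 180 (x) by 250 (y) by 62 mm high, walls 3 mm, about 0.3 kg, hinged along the back edge of the chamber base. It always falls shut, but a damper (0.8 N m s/rad) slows it: let go at 1.05 it sinks half way in 4 to 6 s and shuts in 2 to 3 s more. It may rest on the hand that reaches in.
- flap_hinge (a point): Middle of the hood's hinge axis, 90 mm behind the box's origin and 60 mm above the table; the axis runs along the box's y.
- flap_lip (a point): Middle of the free front edge, underside, of the hood's lift lip: a dark steel strip 230 mm long (along the box's y) and 5 mm thick that juts 37 mm forward from the foot of the hood's front wall. When shut its underside is 63 mm above the table with nothing under it, 217 mm in front of the hinge axis. The point moves with the hood.
- lamp_off (a joint): Travel in m of the lamp's OFF key: 0 standing up (as at the start), 0.008 fully pressed. It goes over centre: about 3 N presses it, past half way it goes home by itself and stays, and the ON key pops up.
- lamp_on (a joint): Rise in m of the lamp's ON key: 0 latched down (as at the start), 0.008 popped up. Linked to the OFF key: both joints always read the same.
- lamp_off_top (a point): Centre of the top face of the OFF key, the one nearer to the chamber (box y = -165 mm): a grey key 62 (box x) by 36 (box y) mm marked with a short bar, top 74 mm above the table when up, 66 mm when pressed. 14 mm gap to the other key.
- lamp_on_top (a point): Centre of the top face of the ON key, the same size, marked with a dot, farther from the chamber (box y = -215 mm). Top 66 mm above the table when latched, 74 mm when popped up.
- pull: The cured drawer pull, loose, off-white: a bar 110 mm long (own x), 22 mm wide (own y) and 22 mm high, on two round feet of 18 mm diameter under it, 28 mm either side of the middle; 38 mm high in all, about 0.12 kg. Origin: centre of its underside, level with the soles. At the start it stands in the chamber on one side or the other, its length pointing roughly along the box's x (within 0.2 rad).
- pull_grip (a point): Centre of the pull's bar, 27 mm above its soles; grip it across its 22 mm width.
- knob_cast: Round cast furniture knob, off-white, 36 mm across and 34 mm high, loose, standing beside the pull on the other side of the chamber, about 90 mm away. Leave it there. Origin: centre of its underside.
- scale: Flat white kitchen scale, the one nearest the curing box, to its left, fixed, 165 (x) by 125 (y) by 22 mm, a square steel pan of 108 mm on top and two buttons at its front (-x). Origin: centre of its underside.
- scale_pan (a point): Middle of the pan's flat top, 22 mm above the table and 22 mm from the scale's origin along its x; the white body round the pan is 18 mm high.
- jar: Bystander: small glitter jar with a black lid, 44 mm across, 47 mm high, loose. Origin: centre of its underside.
- water_bottle: Bystander: clear bottle without a cap, 57 mm across, 166 mm high, loose. Origin: centre of its underside.
- spool: Bystander: thread spool, 74 x 73 x 74 mm, loose. Origin: centre of its underside.
There are look-alikes about, which are no part of the job. Of the things shaped like the scale, the white one is meant.

How it is judged:
By the outcome, as a careful person would: the job done as asked, in the order asked, and still so for the second after the job is handed in, with the robot touching nothing.
It also fails if it takes over 67 s, if anything falls off the work surface, if the arm or the gripper's body presses on something with over 40 N, if the wrist force passes 120 N, or if a joint passes its speed limit or range.

## Robot

A 6-joint arm with a two-finger parallel gripper is mounted at the origin on a cart in front of the work surface, level with it; the furniture and walls round the work are solid. World frame = base frame: x ahead of the robot, y to its left, z up, the work surface at z = 0. Lengths are in m, angles in rad, forces in N, time in s.
With the tool pointing down it reaches from about 0.25 to 0.775 m from the base axis. Payload 4 kg.
Tool frame: the origin (TCP) lies on the centre line of the jaws, within the pads' length; the fingertips stand 17 mm ahead of it and the grasp point (between the pads) lies 2 mm behind it; z points along the fingers, y is the line along which they close (so a half turn about z gives the same grasp; the last joint's range is limited). The gripper opens to 94 mm and grips with 3 to 60 N. Pads are 16 mm wide; open, the fingers measure 119 mm over their backs; the gripper's body (75 mm by 177 mm) begins 78 mm behind the grasp point.
Start: joints at [-1.386, 0.087, 1.371, -0, 1.684, -0.103], TCP at [0.156, -0.527, 0.223] pointing down, gripper open.
Joint ranges: [-3.1, 3.1], [-0.76, 2.03], [0.27, 2.55], [-1.08, 4.22], [0.17, 2.65], [-2.57, 2.57]. Speed limits (rad/s): [2.79, 2.79, 3.14, 3.14, 3.14, 3.14].

## Interface

Orientations are given as [roll, pitch, yaw] about the fixed x, y, z axes, in that order (R = Rz(yaw) Ry(pitch) Rx(roll)).
In Python, from bench import robot gives the robot as it stands.
- The arm moves only by the tool servo_tool, never from a script. Its argument "plan" is a list of rows, each a list of 7 numbers: the shift along the tool's x, y, z normalised to -1 to 1, where 1 is 0.1 m, then the turn, a rotation vector about the tool's x, y, z normalised to -1 to 1, where 1 is pi/2 rad, then the finger opening in mm, from 0 to 94. In form: [[x, y, z, ax, ay, az, gripper], ...]. A call has 1 to 12 rows; each row is the pose to reach, as a shift and turn from the pose commanded when the call began, along the tool's axes at that moment; what a row does not reach only later rows make up. A row lasts 1/12 s, in which the tool goes at most 41.7 mm and 7.16 degrees, less where a joint would pass 70% of its speed; a pose out of reach is approached as far as the arm can. A call with a number of a shift or a turn outside -1 to 1 is refused whole. A call with a gripper value outside its range is refused whole. The fingers move at their own pace and stop on an object; the grip force is fixed at half the most. Time passes only in rows, so rows that repeat a pose let the fingers close. It gives the time, the measured TCP pose, the force, the opening and the grip force at its end, in the units of the state.
- robot.get_obs(): the state, without advancing time (a new reading comes with each control period).
- robot.snapshot(name): name is "scene" or "top" or "wrist"; returns the picture (480x640x3 uint8, red, green, blue); there is no depth.
- robot.camera_params(name): a dict with "camera_matrix" (3x3 intrinsics, pixels), "distortion" ([k1, k2, p1, p2, k3] as OpenCV has them; the pictures are not rectified), "rvec" (rotation vector, rad) and "tvec" (3), from world to camera coordinates, as OpenCV has them; the wrist camera has in their place "tool_from_camera" (4x4, takes a point from camera to tool coordinates, whose origin is the TCP and whose axes are the flange's). Camera axes: x right, y down, z forward; pixel columns grow to the right and rows downward; lengths in m; the calibration is good to about 2 mm. A picture is of the moment at which its call begins: read the wrist's pose just before it. camera_params takes no time and is no camera call.
- robot.close_job(): hands the job in; it is judged then, once.
Trained networks look in the newest picture that a camera, given by its name, has taken for a name from the list of things; names that differ only in an ending like _2 or _b are one class to them, and where a whole thing is asked for, a point or a joint stands for the part that bears it (a point fixed in the world has none). Each returns a list of dicts, best first, with "conf" (0 to 1); they miss things now and then, are a little off and sometimes report something else, mostly with a low value. They report only what shows in the picture. A call takes as long as a camera call. They do not tell look-alikes from the thing itself.
- robot.find_in(thing, camera): "extent" ([centre column, centre row, width, height] in pixels, round what is visible of it).
The state is a dict: "time": time; "joint_positions": joint angles; "qvel": joint speeds; "joint_torque": joint torques, N m; "tool_pos": TCP position; "ee_rot": TCP orientation; "wrist_force": force on the tool from outside, world axes, zero at the start; "wrist_torque": the same for the moment, N m; "width": finger opening in m; "finger_force": force on a finger pad.
Only numpy, scipy, OpenCV 4.12 (cv2) and the standard library are available. Lean on these libraries where they do the work, as an engineer would, in place of code of your own. Each camera call takes 0.05 s, during which the arm holds its last target. There are 200 camera calls.

## Working session

There is one attempt and no reset: what is moved stays moved. The work goes in short steps, Python scripts to look and compute and a tool call to move; the robot and the scene stay as the last step left them, time stands still between calls to the robot, and variables do not carry over. Pictures are saved under pics/ and viewed, at most 10 in all, crops included, and the job is handed in when it is done.

Besides the shell and the picture viewer there is one more tool, called after "Call:" by a JSON object that holds its "name" and its "arguments". servo_tool: Moves the arm, as the interface text tells. Scaled input: -1 to 1 covers 0.1 m each way for a shift and pi/2 rad each way for a turn. Its arguments: {"type":"object","properties":{"plan":{"type":"array","items":{"type":"array","items":{"type":"number"}}}},"required":["plan"]}

```bash
mkdir -p pics; ls
python3 - <<'E'
from bench import robot
import cv2,numpy as np
for n in ["scene","top"]:
    im=robot.snapshot(n); cv2.imwrite(f"pics/{n}0.png",im[:,:,::-1])
    for t in ["cure_box","flap_lip","lamp_off_top","lamp_on_top","pull","knob_cast","scale","scale_pan","jar","water_bottle","spool"]:
        print(n,t,[(np.round(d["extent"]).astype(int).tolist(),round(d["conf"],2)) for d in robot.find_in(t,n)][:3])
    p=robot.camera_params(n);print({k:np.round(v,3).tolist() for k,v in p.items()})
print(robot.get_obs())
E
```

```text
pics
scene cure_box [([366, 227, 114, 73], 0.63), ([387, 238, 17, 14], 0.32)]
scene flap_lip [([354, 216, 90, 49], 0.66)]
scene lamp_off_top [([389, 235, 13, 16], 0.52)]
scene lamp_on_top [([404, 242, 18, 14], 0.7)]
scene pull []
scene knob_cast []
scene scale [([185, 366, 60, 58], 0.93), ([273, 288, 60, 33], 0.9)]
scene scale_pan [([273, 285, 58, 30], 0.96), ([186, 368, 63, 58], 0.65)]
scene jar [([353, 276, 13, 20], 0.7)]
scene water_bottle [([415, 206, 20, 45], 0.84)]
scene spool []
{'camera_matrix': [[512.075, 0.0, 310.382], [0.0, 512.075, 250.926], [0.0, 0.0, 1.0]], 'distortion': [0.051, 0.0, 0.0, 0.0, 0.0], 'rvec': [0.948, -2.171, 1.369], 'tvec': [0.502, 0.193, 1.364]}
top cure_box [([407, 236, 79, 125], 0.81)]
top flap_lip [([408, 217, 76, 82], 0.61)]
top lamp_off_top [([410, 269, 20, 14], 0.46)]
top lamp_on_top [([413, 282, 19, 14], 0.79)]
top pull []
top knob_cast [([407, 237, 77, 120], 0.43), ([409, 268, 21, 16], 0.15)]
top scale [([166, 292, 53, 54], 0.92), ([277, 247, 47, 61], 0.65), ([414, 283, 22, 13], 0.54)]
top scale_pan [([276, 246, 46, 51], 0.82), ([164, 291, 52, 52
[... 373 characters left out ...]
 1.449]}
{'time': 1.2, 'joint_positions': array([-1.38608857e+00,  8.71923350e-02,  1.37070391e+00,  2.25740163e-05,
        1.68362137e+00, -1.03082565e-01]), 'qvel': array([-0.00116707,  0.00107846, -0.00126327,  0.00124183, -0.00016216,
        0.00022361]), 'joint_torque': array([ 1.69509934e-03, -3.40045524e+01, -3.02596307e+01,  7.18548638e-02,
        2.37377454e-02, -2.62074948e-06]), 'tool_pos': array([ 0.15612232, -0.52738529,  0.22250809]), 'ee_rot': array([ 3.14151570e+00, -1.45894754e-05,  2.87792861e-01]), 'wrist_force': array([0.64564544, 0.36036618, 0.44275244]), 'wrist_torque': array([-0.0281427 , -0.00560929, -0.00098029]), 'finger_force': 0.0, 'width': 0.09425124486012276}
```

Run:
```python
import cv2,numpy as np
t=cv2.imread("pics/top0.png");s=cv2.imread("pics/scene0.png")
cv2.imwrite("pics/tc.png",cv2.resize(t[165:345,130:530],(800,360),interpolation=cv2.INTER_CUBIC))
cv2.imwrite("pics/tc2.png",cv2.resize(t[170:310,350:510],(686,600),interpolation=cv2.INTER_CUBIC))
cv2.imwrite("pics/sc.png",cv2.resize(s[170:400,140:446],(798,600),interpolation=cv2.INTER_CUBIC))
```

```text
(no output)
```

View pics/tc.png

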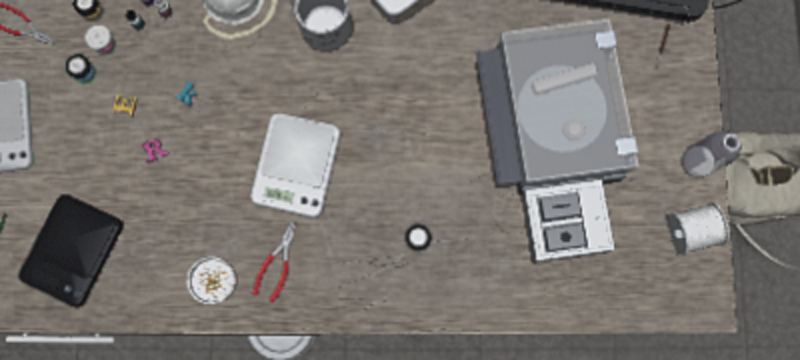

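View pics/tc2.png

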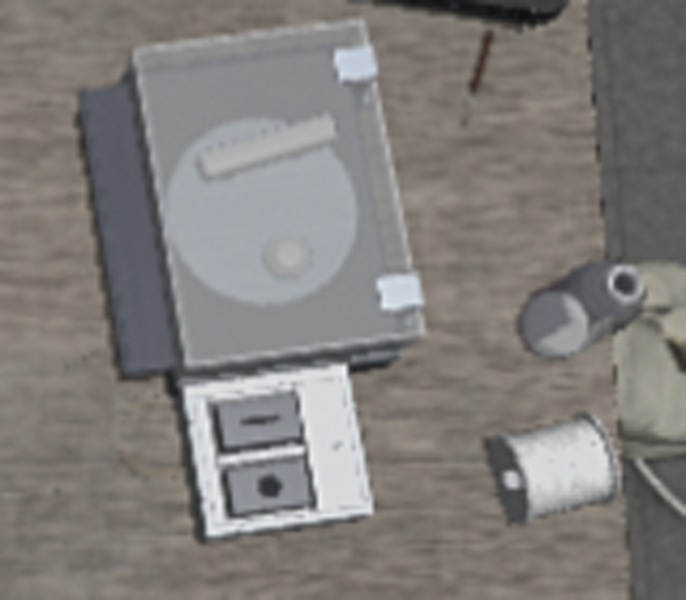

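View pics/sc.png

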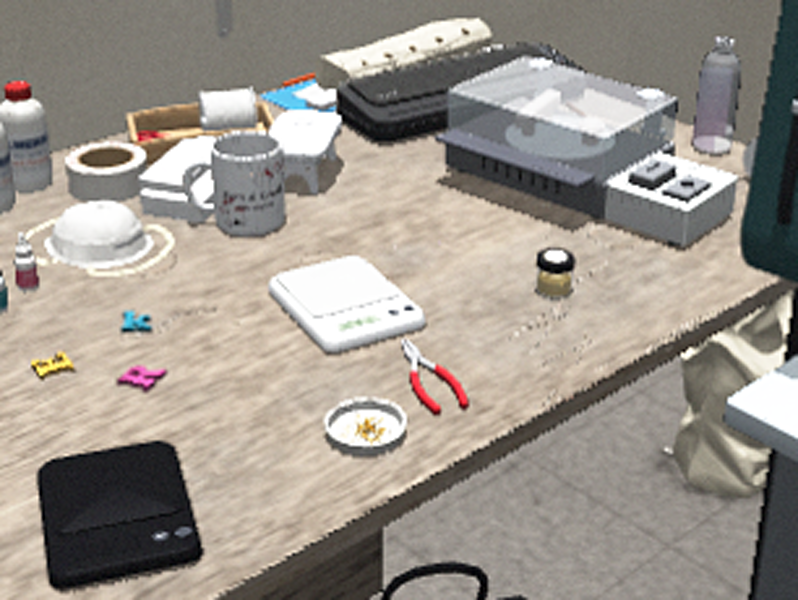

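```bash
cat > h.py <<'E'
import numpy as np,cv2
from scipy.optimize import least_squares
from scipy.spatial.transform import Rotation as R
from bench import robot
P=robot.camera_params("top");K=P["camera_matrix"];D=np.array(P["distortion"]);RV=np.array(P["rvec"]);T=np.array(P["tvec"])
def proj(p):return cv2.projectPoints(np.array(p,float).reshape(-1,1,3),RV,T,np.array(K),D)[0].reshape(-1,2)
def lift(uv,z,cam=None):
    r=cv2.Rodrigues(RV)[0];n=cv2.undistortPoints(np.array(uv,float).reshape(-1,1,2),np.array(K),D).reshape(-1,2)
    d=np.c_[n,np.ones(len(n))]@r;c=-r.T@T
    return c+d*((z-c[2])/d[:,2])[:,None]
def place(q,m):
    c,s=np.cos(q[2]),np.sin(q[2]);m=np.array(m,float);return np.c_[q[0]+c*m[:,0]-s*m[:,1],q[1]+s*m[:,0]+c*m[:,1],m[:,2]]
def fit(m,uv,q0):
    f=least_squares(lambda q:(proj(place(q,m))-uv).ravel(),q0,loss="soft_l1");return f.x,(proj(place(f.x,m))-uv)
E
python3 - <<'E'
from h import *
np.set_printoptions(precision=4,suppress=True)
c2=lambda a:np.array(a,float)/4.2875+[350,170]
m=[[-.085,-.13,.059],[-.085,-.246,.059],[.045,-.246,.059],[-.127,.115,.068],[-.127,-.115,.068],[-.09,.125,.122],[.09,.125,.122],[.09,-.125,.122],[-.09,-.125,.122]]
uv=c2([(183,380),(205,537),(372,513),(78,92),(122,378),(133,50),(362,20),(425,330),(185,365)])
q,e=fit(m,uv,[.5,-.2,-1.5]);print("box",q);print(e)
def inv(p):
    c,s=np.cos(q[2]),np.sin(q[2]);d=p[:,:2]-q[:2];return np.c_[c*d[:,0]+s*d[:,1],-s*d[:,0]+c*d[:,1]]
for n,a,z in [("off",(262,420),.074),("on",(269,486),.066),("knob",(288,257),.094),("pullA",(202,164),.098),("pullB",(335,130),.098)]:
    p=lift([c2(a)],z);print(n,p,inv(p))
ct=lambda a:np.array(a,float)/2+[130,165]
for n,a,z in [("jar",(418,237),.047),("bottle",(732,142),.166),("spool",(700,227),.05)]:print(n,lift([ct(a)],z))
print("tip",place(q,[[-.127,0,.063],[.09,0,.06],[-.05,-.165,.074]]))
m=[[.0825,.0625,.018],[.0825,-.0625,.018],[-.0825,-.0625,.018],[-.0825,.0625,.018]]
s,e=fit(m,ct([(274,112),(343,126),(319,217),(250,205)]),[.5,.2,-.2]);print("scale",s,e,place(s,[[.022,0,.022]]))
print(lift([[276,246]],.022))
t=cv2.imread("pics/top0.png")
cv2.imwrite("pics/scale.png",cv2.resize(t[210:285,240:320],(640,600),interpolation=cv2.INTER_CUBIC))
E
```

```text
box [ 0.629  -0.1192 -1.4349]
[[-0.5395  1.6765]
 [ 0.1775  0.0099]
 [ 0.3748  0.0573]
 [ 0.0818 -0.8805]
 [ 0.724  -1.055 ]
 [-0.4931 -0.5878]
 [-0.1064 -0.4428]
 [-0.2856  1.1468]
 [ 0.1104  0.5976]]
off [[ 0.4609 -0.1115  0.074 ]] [[-0.0304 -0.1655]]
on [[ 0.4116 -0.1165  0.066 ]] [[-0.0322 -0.215 ]]
knob [[ 0.5832 -0.1323  0.094 ]] [[ 0.0068 -0.0472]]
pullA [[ 0.6554 -0.0684  0.098 ]] [[-0.0468  0.033 ]]
pullB [[ 0.6827 -0.1722  0.098 ]] [[0.0598 0.0461]]
jar [[0.4137 0.1226 0.047 ]]
bottle [[ 0.5472 -0.3637  0.166 ]]
spool [[ 0.4287 -0.3444  0.05  ]]
tip [[ 0.6118  0.0066  0.063 ]
 [ 0.6412 -0.2084  0.06  ]
 [ 0.4588 -0.092   0.074 ]]
scale [ 0.5402  0.327  -0.2151] [[-0.7344 -0.4489]
 [ 0.1549  0.0769]
 [ 1.2086  1.3094]
 [-0.3689 -0.57  ]] [[0.5617 0.3223 0.022 ]]
[[0.5441 0.3346 0.022 ]]
```

View pics/scale.png

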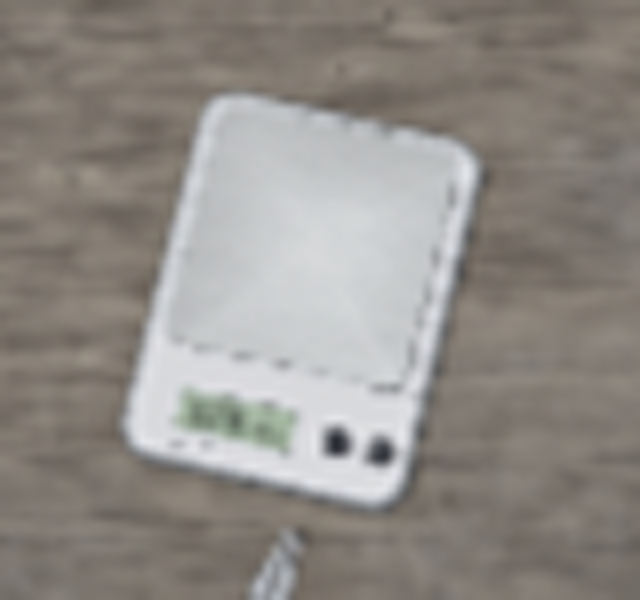

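The white scale at (277,247) is the one meant. It has a white body, a steel pan and two buttons, and stands nearest the box. The black one at (165,292) and the grey one at the left edge (136,226) are look-alikes. The box, keys, pull and scale measurements match the given sizes, so I'm moving to the OFF key (the raised one, marked with a bar).

Call:
{"name": "servo_tool", "arguments": {"plan": [[0.82, -0.62, 0, 0, 0, 0, 0], [0.82, -0.62, 0, 0, 0, 0, 0], [0.82, -0.62, 0, 0, 0, 0, 0]]}}

```text
time: 1.45
tool_pos: [0.2188, -0.442, 0.2225]
ee_rot: [-3.14, -0.002, 0.289]
wrist_force: [0.5, -0.7, 0.1]
width: 0.077
finger_force: 0.0
```

Call:
{"name": "servo_tool", "arguments": {"plan": [[0.82, -0.62, 0, 0, 0, 0, 0], [0.82, -0.62, 0, 0, 0, 0, 0], [0.82, -0.62, 0, 0, 0, 0, 0]]}}

```text
time: 1.7
tool_pos: [0.28, -0.3588, 0.2229]
ee_rot: [-3.141, -0.002, 0.29]
wrist_force: [0.5, -0.5, 0.6]
width: 0.0574
finger_force: 0.0
```

Call:
{"name": "servo_tool", "arguments": {"plan": [[0.82, -0.62, 0, 0, 0, 0, 0], [0.82, -0.62, 0, 0, 0, 0, 0], [0.82, -0.62, 0, 0, 0, 0, 0]]}}

```text
time: 1.95
tool_pos: [0.3409, -0.276, 0.2228]
ee_rot: [-3.141, -0.002, 0.291]
wrist_force: [-0.4, 0.6, 0.8]
width: 0.0372
finger_force: 0.0
```

Call:
{"name": "servo_tool", "arguments": {"plan": [[0.82, -0.62, 0, 0, 0, 0, 0], [0.82, -0.62, 0, 0, 0, 0, 0], [0.82, -0.62, 0, 0, 0, 0, 0]]}}

```text
time: 2.2
tool_pos: [0.402, -0.1932, 0.2228]
ee_rot: [-3.141, -0.002, 0.291]
wrist_force: [-0.5, 0.1, -0.5]
width: 0.0172
finger_force: 0.0
```

```bash
cat > go.py <<'E'
# usage: go.py x y z approach_yaw tilt_below_horizontal(rad) [sx sy sz = start override]; closing axis horizontal
import sys,numpy as np
from bench import robot
from scipy.spatial.transform import Rotation as R
o=robot.get_obs();f=lambda a:np.round(a,4).tolist()
print("t",round(o["time"],2),f(o["tool_pos"]),f(o["ee_rot"]),"q",f(o["joint_positions"]),"F",f(o["wrist_force"]),"w",round(o["width"],4),round(float(o["finger_force"]),1))
open("log.txt","a").write(repr((f(o["joint_positions"]),f(o["tool_pos"]),f(o["ee_rot"])))+"\n")
a=list(map(float,sys.argv[1:]))
if a:
    R0=R.from_euler("xyz",o["ee_rot"]);d=R0.inv().apply(np.array(a[:3])-o["tool_pos"])
    print("shift",f(d/.1))
    if len(a)>3:
        c,s=np.cos(a[3]),np.sin(a[3]);z=np.array([c*np.cos(a[4]),s*np.cos(a[4]),-np.sin(a[4])])
        for sg in(1,-1):
            y=sg*np.array([-s,c,0]);M=R.from_matrix(np.c_[np.cross(y,z),y,z])
            print("turn",sg,f((R0.inv()*M).as_rotvec()/(np.pi/2)),f(M.as_euler("xyz")))
E
python3 go.py .461 -.1115 .12
```

```text
t 2.2 [0.402, -0.1932, 0.2228] [-3.1409, -0.002, 0.2911] q [-0.5767, -0.148, 1.5991, 0.002, 1.6898, 0.7032] F [-0.4541, 0.0509, -0.5411] w 0.0172 0.0
shift [0.798, -0.6121, 1.0297]
```

Call:
{"name": "servo_tool", "arguments": {"plan": [[0.8, -0.61, 0, 0, 0, 0, 0], [0.8, -0.61, 0, 0, 0, 0, 0], [0.8, -0.61, 0.5, 0, 0, 0, 0], [0.8, -0.61, 1, 0, 0, 0, 0], [0.8, -0.61, 1, 0, 0, 0, 0]]}}

```text
time: 2.62
tool_pos: [0.4579, -0.113, 0.1178]
ee_rot: [-3.138, 0.005, 0.291]
wrist_force: [-0.3, -0.3, -1.0]
width: 0.0003
finger_force: 0.0
```

Call:
{"name": "servo_tool", "arguments": {"plan": [[0, 0, 0.25, 0, 0, 0, 0], [0, 0, 0.3, 0, 0, 0, 0], [0, 0, 0.35, 0, 0, 0, 0], [0, 0, 0.38, 0, 0, 0, 0], [0, 0, 0.4, 0, 0, 0, 0], [0, 0, 0.41, 0, 0, 0, 0], [0, 0, 0.41, 0, 0, 0, 0], [0, 0, 0.41, 0, 0, 0, 0]]}}

```text
time: 3.28
tool_pos: [0.4603, -0.1158, 0.0832]
ee_rot: [3.14, -0.002, 0.288]
wrist_force: [-2.0, -0.4, 6.3]
width: 0.0003
finger_force: 2.9
```

```bash
python3 go.py .461 -.1115 .082
```

```text
t 3.28 [0.4603, -0.1158, 0.0832] [3.1398, -0.0018, 0.2876] q [-0.3658, -0.0106, 1.7533, -0.0003, 1.3963, 0.9175] F [-2.0415, -0.4279, 6.3052] w 0.0003 2.9
shift [0.0186, -0.0395, 0.0122]
```

Call:
{"name": "servo_tool", "arguments": {"plan": [[0, 0, 0.015, 0, 0, 0, 0], [0, 0, 0.025, 0, 0, 0, 0], [0, 0, 0.025, 0, 0, 0, 0]]}}

```text
time: 3.53
tool_pos: [0.4604, -0.1158, 0.0831]
ee_rot: [3.139, -0.002, 0.288]
wrist_force: [-6.5, 2.1, 16.8]
width: 0.0008
finger_force: 8.3
```

Call:
{"name": "servo_tool", "arguments": {"plan": [[0, 0, -0.4, 0, 0, 0, 0], [0, 0, -0.8, 0, 0, 0, 0], [0, 0, -1, 0, 0, 0, 0]]}}

```text
time: 3.78
tool_pos: [0.4614, -0.116, 0.1841]
ee_rot: [3.137, -0.006, 0.288]
wrist_force: [0.8, -0.7, 0.9]
width: 0.0006
finger_force: 0.0
```

Call:
{"name": "servo_tool", "arguments": {"plan": [[0, -0.9, -0.4, 0, 0, 0, 0], [0, -0.9, -0.4, 0, 0, 0, 0], [0, -0.9, -0.4, 0, 0, 0, 0]]}}

```text
time: 4.03
tool_pos: [0.4343, -0.0265, 0.2226]
ee_rot: [3.141, -0.006, 0.289]
wrist_force: [0.4, -0.0, 0.8]
width: 0.0005
finger_force: 0.0
```

```bash
python3 go.py
python3 - <<'E'
from h import *
p=[robot.snapshot(n) for n in("top","scene")]
c=np.hstack([cv2.resize(p[0][250:300,380:440],(480,400),interpolation=2),cv2.resize(p[1][215:265,360:420],(480,400),interpolation=2)])
cv2.imwrite("pics/keys.png",cv2.resize(c,(800,333))[:,:,::-1])
E
```

```text
t 4.03 [0.4343, -0.0265, 0.2226] [3.1407, -0.0059, 0.2894] q [-0.1929, -0.1767, 1.6241, 0.0019, 1.6886, 1.0887] F [0.4359, -0.0055, 0.781] w 0.0005 0.0
```

View pics/keys.png

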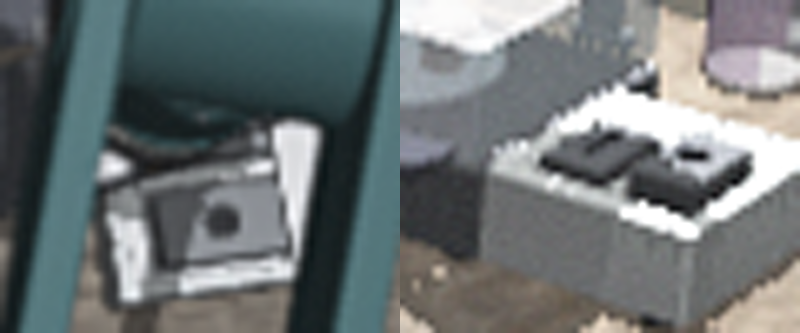

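The dot (ON) key now stands proud at right-panel (690,160) and the OFF key at (600,150) lies flat, so the lamp is off. Next I'm checking joint limits for the tilted reach.

```bash
cat > kin.py <<'E'
import numpy as np,ast
from scipy.spatial.transform import Rotation as R
from scipy.optimize import least_squares
E=lambda s,a:R.from_euler(s,a)
def fk(q,P):
    d,h,L1,a,L2,Lt=P
    A=E("z",q[0]);B=A*E("y",q[1]);C=A*E("y",q[1]+q[2]);W=C*E("z",q[3])*E("y",q[4])*E("z",q[5]+np.pi/2)
    return A.apply([0,d,h])+B.apply([0,0,L1])+C.apply([a,0,L2])+W.apply([0,0,Lt]),W
def getP():
    L=[ast.literal_eval(l) for l in open("log.txt")]
    f=least_squares(lambda P:np.r_[np.concatenate([fk(q,P)[0]-p for q,p,_ in L]),1e-4*(P-[.05,.2,.4,0,.4,.25])],[.05,.2,.4,0,.4,.25])
    return f.x,np.abs(f.fun).max()
lo=np.array([-3.1,-.76,.27,-1.08,.17,-2.57]);hi=np.array([3.1,2.03,2.55,4.22,2.65,2.57])
def pose(yaw,tilt,sg):
    c,s=np.cos(yaw),np.sin(yaw);z=np.array([c*np.cos(tilt),s*np.cos(tilt),-np.sin(tilt)]);y=sg*np.array([-s,c,0]);return R.from_matrix(np.c_[np.cross(y,z),y,z])
def ik(p,M,P,q0):
    f=least_squares(lambda q:np.r_[(fk(q,P)[0]-p)*10,(fk(q,P)[1].inv()*M).as_rotvec()],np.clip(q0,lo+.01,hi-.01),bounds=(lo,hi));return f.x,f.cost
E
python3 - <<'E'
from kin import *
np.set_printoptions(precision=3,suppress=True)
P,e=getP();print(P,e)
for t in(.6,.7,.8):
  for sg in(1,-1):
    for p in([.58,.12,.15],[.62,.0,.12],[.665,-.105,.087],[.561,.323,.06]):
      b=min((ik(p,pose(-1.31,t,sg),P,[q1,.2,1.5,-.8,1.5,q6]) for q1 in(0,) for q6 in(-2,0,2)),key=lambda r:r[1]);print(t,sg,p,b[0],round(b[1],5))
E
```

```text
[0.057 0.154 0.453 0.103 0.5   0.336] 2.1898139838716357e-05
0.6 1 [0.58, 0.12, 0.15] [ 0.563  0.411  1.422 -0.913  1.662  0.388] 0.0
0.6 1 [0.62, 0.0, 0.12] [ 0.362  0.386  1.524 -0.972  1.461  0.336] 0.0
0.6 1 [0.665, -0.105, 0.087] [ 0.176  0.435  1.531 -1.03   1.285  0.289] 0.0
0.6 1 [0.561, 0.323, 0.06] [ 0.805  0.757  1.084 -0.82   1.835  0.548] 0.0
0.6 -1 [0.58, 0.12, 0.15] [ 0.589  0.412  1.464 -0.975  1.642 -2.57 ] 0.01303
0.6 -1 [0.62, 0.0, 0.12] [ 0.395  0.395  1.583 -1.08   1.439 -2.57 ] 0.01742
0.6 -1 [0.665, -0.105, 0.087] [ 0.192  0.441  1.557 -1.08   1.278 -2.57 ] 0.02896
0.6 -1 [0.561, 0.323, 0.06] [ 0.808  0.755  1.091 -0.824  1.83  -2.57 ] 0.00025
0.7 1 [0.58, 0.12, 0.15] [ 0.533  0.37   1.42  -0.83   1.631  0.342] 0.0
0.7 1 [0.62, 0.0, 0.12] [ 0.328  0.349  1.514 -0.879  1.434  0.267] 0.0
0.7 1 [0.665, -0.105, 0.087] [ 0.143  0.403  1.514 -0.922  1.263  0.199] 0.0
0.7 1 [0.561, 0.323, 0.06] [ 0.782  0.706  1.111 -0.746  1.785  0.534] 0.0
0.7 -1 [0.58, 0.12, 0.15] [ 0.568  0.371  1.471 -0.914  1.604 -2.57 ] 0.01978
0.7 -1 [0.62, 0.0, 0.12] [ 0.377  0.357  1.591 -1.026  1.399 -2.57 ] 0.02833
0.7 -1 [0.665, -0.105, 0.087] [ 0.183  0.41   1.591 -1.08   1.225 -2.57 ] 0.0367
0.7 -1 [0.561, 0.323, 0.06] [ 0.786  0.703  1.12  -0.753  1.777 -2.57 ] 0.00061
0.8 1 [0.58, 0.12, 0.15] [ 0.497  0.333  1.417 -0.745  1.604  0.294] 0.0
0.8 1 [0.62, 0.0, 0.12] [ 0.29   0.318  1.501 -0.782  1.414  0.195] 0.0
0.8 1 [0.665, -0.105, 0.087] [ 0.106  0.377  1.494 -0.811  1.25   0.106] 0.0
0.8 1 [0.561, 0.323, 0.06] [ 0.756  0.656  1.138 -0.671  1.735  0.516] 0.0
0.8 -1 [0.58, 0.12, 0.15] [ 0.546  0.333  1.479 -0.852  1.569 -2.57 ] 0.02842
0.8 -1 [0.62, 0.0, 0.12] [ 0.357  0.323  1.598 -0.971  1.363 -2.57 ] 0.04238
0.8 -1 [0.665, -0.105, 0.087] [ 0.174  0.379  1.626 -1.08   1.171 -2.57 ] 0.05212
0.8 -1 [0.561, 0.323, 0.06] [ 0.762  0.652  1.151 -0.684  1.724 -2.57 ] 0.00133
```

```bash
cat > box.py <<'E'
import numpy as np,sys
from bench import robot
from scipy.spatial.transform import Rotation as R
B=np.array([.629,-.1192]);Y=-1.4349;YAW,TILT=-1.31,.68
def W(u,w,z):
    c,s=np.cos(Y),np.sin(Y);x=.09-u;return np.array([B[0]+c*x-s*w,B[1]+s*x+c*w,z])
def M():
    from kin import pose;return pose(YAW,TILT,1)
def shifts(start,pts): return np.round(M().inv().apply(np.array(pts)-start)/.1,3)
E
python3 - <<'E'
from box import *
t=W(.29,.018,.16);print(t)
import subprocess
print(subprocess.run(["python3","go.py",*map(str,t),str(YAW),str(TILT)],capture_output=True,text=True).stdout)
E
```

```text
[0.61973836 0.08139467 0.16      ]
t 4.13 [0.4347, -0.0275, 0.2215] [3.1392, -0.0052, 0.2912] q [-0.1938, -0.1753, 1.625, 0.0003, 1.6861, 1.0858] F [0.0664, -0.7076, 0.0305] w 0.0007 0.0
shift [2.0816, -0.5138, 0.6247]
turn 1 [-0.4308, -0.4491, -0.9114] [-3.1416, 0.8908, 1.8316]
turn -1 [-0.4523, 0.4339, 0.9439] [3.1416, -0.8908, -1.31]
```

Call:
{"name": "servo_tool", "arguments": {"plan": [[0.3, -0.5, 0, -0.4308, -0.4491, -0.9114, 60], [0.6, -0.8, 0, -0.4308, -0.4491, -0.9114, 60], [1, -0.8, 0, -0.4308, -0.4491, -0.9114, 60], [1, -0.8, 0, -0.4308, -0.4491, -0.9114, 60], [1, -0.8, 0, -0.4308, -0.4491, -0.9114, 60], [1, -0.8, 0, -0.4308, -0.4491, -0.9114, 60], [1, -0.8, 0, -0.4308, -0.4491, -0.9114, 60], [1, -0.8, 0, -0.4308, -0.4491, -0.9114, 60], [1, -0.8, 0, -0.4308, -0.4491, -0.9114, 60], [1, -0.8, 0, -0.4308, -0.4491, -0.9114, 60], [1, -0.8, 0, -0.4308, -0.4491, -0.9114, 60], [1, -0.8, 0, -0.4308, -0.4491, -0.9114, 60]]}}

```text
time: 5.13
tool_pos: [0.5081, 0.0754, 0.2177]
ee_rot: [3.038, 0.787, 1.563]
wrist_force: [1.1, 0.3, 0.9]
width: 0.0601
finger_force: 0.0
```

```bash
python3 go.py 0.62 0.081 .16 -1.31 .68
```

```text
t 5.13 [0.5081, 0.0754, 0.2177] [3.0378, 0.7874, 1.5628] q [0.4792, 0.1698, 1.4871, -0.7505, 1.7489, 0.4075] F [1.0647, 0.2515, 0.8988] w 0.0601 0.0
shift [0.4545, 1.0753, 0.4751]
turn 1 [-0.0616, -0.0593, -0.1174] [-3.1416, 0.8908, 1.8316]
turn -1 [-0.0879, 0.0912, 1.8784] [3.1416, -0.8908, -1.31]
```

Call:
{"name": "servo_tool", "arguments": {"plan": [[0.45, 1, 0.4, -0.0616, -0.0593, -0.1174, 60], [0.45, 1, 0.4, -0.0616, -0.0593, -0.1174, 60], [0.45, 1, 0.4, -0.0616, -0.0593, -0.1174, 60], [0.45, 1, 0.4, -0.0616, -0.0593, -0.1174, 60], [0.45, 1, 0.4, -0.0616, -0.0593, -0.1174, 60]]}}

```text
time: 5.55
tool_pos: [0.6113, 0.0844, 0.1629]
ee_rot: [-3.138, 0.889, 1.827]
wrist_force: [-0.2, -1.0, 0.0]
width: 0.0602
finger_force: 0.0
```

```bash
python3 go.py 0.62 0.081 .16 -1.31 .68
python3 - <<'E'
from h import *
o=robot.get_obs()
im=robot.snapshot("wrist"); cv2.imwrite("pics/w1.png",im[:,:,::-1])
for t in ("pull","knob_cast","flap_lip"):print(t,[(np.round(d["extent"]).astype(int).tolist(),round(d["conf"],2)) for d in robot.find_in(t,"wrist")][:2])
c=robot.camera_params("wrist");print({k:np.round(v,3).tolist() for k,v in c.items()})
E
```

```text
t 5.55 [0.6113, 0.0844, 0.1629] [-3.1385, 0.8891, 1.8273] q [0.4618, 0.3834, 1.3829, -0.8634, 1.6067, 0.2807] F [-0.1568, -0.9744, 0.0222] w 0.0602 0.0
shift [-0.012, 0.076, 0.0608]
turn 1 [-0.0041, -0.0011, -0.0017] [-3.1416, 0.8908, 1.8316]
turn -1 [-0.0017, 0.0064, 1.9983] [3.1416, -0.8908, -1.31]
pull []
knob_cast []
flap_lip [([278, 269, 355, 161], 0.78), ([99, 299, 66, 56], 0.37)]
{'camera_matrix': [[415.38, 0.0, 316.991], [0.0, 415.38, 242.519], [0.0, 0.0, 1.0]], 'distortion': [-0.041, 0.0, 0.0, 0.0, 0.0], 'tool_from_camera': [[0.0, -0.97, -0.244, 0.071], [1.0, 0.0, 0.001, 0.0], [-0.0, -0.244, 0.97, -0.163], [0.0, 0.0, 0.0, 1.0]]}
```

View pics/w1.png

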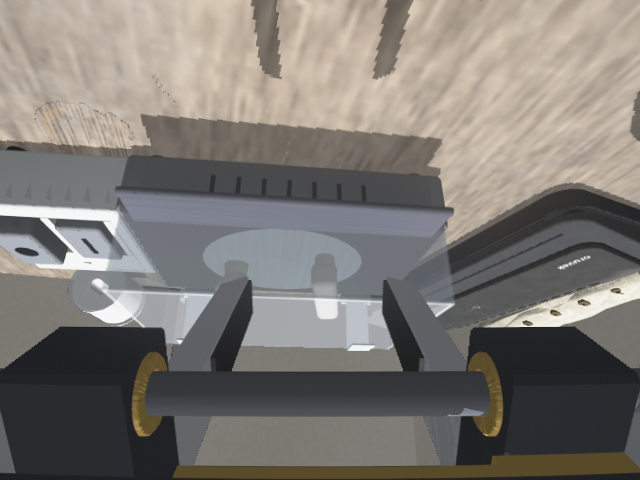

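Run:
```python
from h import *
from box import W,shifts
o=robot.get_obs();c=robot.camera_params("wrist");X=np.array(c["tool_from_camera"])
Rt=R.from_euler("xyz",o["ee_rot"])
def pw(p):
    q=Rt.inv().apply(np.atleast_2d(p)-o["tool_pos"]);q=(q-X[:3,3])@X[:3,:3]
    return cv2.projectPoints(q.reshape(-1,1,3),np.zeros(3),np.zeros(3),np.array(c["camera_matrix"]),np.array(c["distortion"]))[0].reshape(-1,2).round(0).tolist()
print("lip", pw([W(.217,.115,.063),W(.217,-.115,.063)]))
A=[.6554,-.0684];Bb=[.6827,-.1722]
print("pull",pw([[*A,.098],[*Bb,.098],[*A,.076]]), "knob",pw([[.5832,-.1323,.094]]))
print("base", pw([W(.18,.13,.06),W(.18,-.13,.06)]))
w=.022
pts=[(260,.045),(222.5,.045),(219,.085),(215.8,.121),(200,.155),(176.7,.193),(155,.214),(127,.235)]
W0=[W(u/1e3,w,z) for u,z in pts]
cur=o["tool_pos"]
for p in W0: print(p.round(3),shifts(cur,[p])[0]);cur=p
```

```text
lip [[445.0, 203.0], [117.0, 184.0]]
pull [[321.0, 282.0], [320.0, 315.0], [320.0, 258.0]] knob [[229.0, 294.0]]
base [[444.0, 224.0], [113.0, 207.0]]
[0.628 0.052 0.045] [0.73  0.074 1.059]
[0.633 0.015 0.045] [-0.234 -0.047  0.289]
[0.633 0.012 0.085] [-0.333 -0.004 -0.225]
[0.634 0.008 0.121] [-0.3   -0.004 -0.202]
[ 0.636 -0.007  0.155] [-0.363 -0.02  -0.092]
[ 0.639 -0.03   0.193] [-0.441 -0.029 -0.059]
[ 0.642 -0.052  0.214] [-0.299 -0.027  0.035]
[ 0.646 -0.08   0.235] [-0.338 -0.035  0.084]
```

Call:
{"name": "servo_tool", "arguments": {"plan": [[0.73, 0.07, 1, 0, 0, 0, 60], [0.73, 0.07, 1, 0, 0, 0, 60], [0.73, 0.07, 1, 0, 0, 0, 60], [0.73, 0.07, 1, 0, 0, 0, 60]]}}

```text
time: 6.08
tool_pos: [0.6217, 0.0546, 0.0396]
ee_rot: [-3.128, 0.887, 1.835]
wrist_force: [-1.9, -0.8, -1.5]
width: 0.06
finger_force: 0.0
```

Call:
{"name": "servo_tool", "arguments": {"plan": [[-0.23, -0.05, 0.35, 0, 0, 0, 60], [-0.23, -0.05, 0.35, 0, 0, 0, 60], [-0.23, -0.05, 0.35, 0, 0, 0, 60]]}}

```text
time: 6.33
tool_pos: [0.6327, 0.0146, 0.046]
ee_rot: [3.129, 0.888, 1.814]
wrist_force: [0.6, 0.7, 0.3]
width: 0.0601
finger_force: 0.0
```

Call:
{"name": "servo_tool", "arguments": {"plan": [[-0.16, 0, -0.11, 0, 0, 0, 60], [-0.33, 0, -0.22, 0, 0, 0, 60], [-0.48, 0, -0.32, 0, 0, 0, 60], [-0.63, -0.01, -0.43, 0, 0, 0, 60], [-0.82, -0.02, -0.48, 0, 0, 0, 60], [-1.0, -0.03, -0.52, 0, 0, 0, 60]]}}

```text
time: 6.83
tool_pos: [0.6345, -0.0036, 0.1556]
ee_rot: [3.127, 0.882, 1.818]
wrist_force: [-0.4, 6.2, -2.0]
width: 0.06
finger_force: 2.7
```

```bash
python3 go.py 0.636 -0.007  0.155 -1.31 .68
```

```text
t 6.83 [0.6345, -0.0036, 0.1556] [3.127, 0.8824, 1.818] q [0.3162, 0.3394, 1.4537, -0.8874, 1.4682, 0.2158] F [-0.3581, 6.2158, -2.0233] w 0.06 2.7
shift [-0.0184, 0.0061, 0.032]
turn 1 [0.0026, -0.0053, -0.0055] [-3.1416, 0.8908, 1.8316]
turn -1 [-0.0084, -0.0041, 1.9945] [3.1416, -0.8908, -1.31]
```

Call:
{"name": "servo_tool", "arguments": {"plan": [[-0.22, -0.01, -0.03, 0, 0, 0, 60], [-0.44, -0.03, -0.05, 0, 0, 0, 60], [-0.6, -0.04, -0.04, 0, 0, 0, 60], [-0.74, -0.05, -0.02, 0, 0, 0, 60], [-0.88, -0.07, 0.02, 0, 0, 0, 60], [-1.0, -0.08, 0.05, 0, 0, 0, 60], [-1.0, -0.08, 0.05, 0, 0, 0, 60], [-1.0, -0.08, 0.05, 0, 0, 0, 60]]}}

```text
time: 7.5
tool_pos: [0.6435, -0.0751, 0.2287]
ee_rot: [3.132, 0.889, 1.818]
wrist_force: [-0.9, 0.0, -0.7]
width: 0.0601
finger_force: 0.0
```

```bash
python3 go.py
python3 - <<'E'
from h import *
from box import *
s=robot.snapshot("scene");c=robot.snapshot("wrist")
cv2.imwrite("pics/l1.png",np.hstack([cv2.resize(s[120:300,270:470],(445,400),interpolation=2),cv2.resize(c,(355,266))[:400] if 0 else cv2.copyMakeBorder(cv2.resize(c,(355,266)),0,134,0,0,0)])[:,:,::-1])
o=robot.get_obs();g=np.array([.671,-.1202]);d=np.array([np.cos(YAW),np.sin(YAW)])
G=np.r_[g-.009*d,.087]+.002*np.r_[d*np.cos(TILT),-np.sin(TILT)]
ax=np.r_[d*np.cos(TILT),-np.sin(TILT)]
cur=o["tool_pos"];print(W(.127,.022,.235))
for p in (G-.115*ax,G):print(p,R.from_euler("xyz",o["ee_rot"]).inv().apply(p-cur)/.1, shifts(cur,[p])[0]);cur=p
E
```

```text
t 7.5 [0.6435, -0.0751, 0.2287] [3.1319, 0.889, 1.818] q [0.2009, 0.2533, 1.4138, -0.8939, 1.4646, 0.0459] F [-0.9427, 0.0277, -0.6789] w 0.0601 0.0
[ 0.64578446 -0.0795606   0.235     ]
[ 0.64602317 -0.0266098   0.15805361] [0.82315088 0.14662133 0.08058855] [0.822 0.151 0.079]
[ 0.66908034 -0.11300689  0.08574241] [-0.00295806  0.00236908  1.14999376] [-0.    0.    1.15]
```

View pics/l1.png

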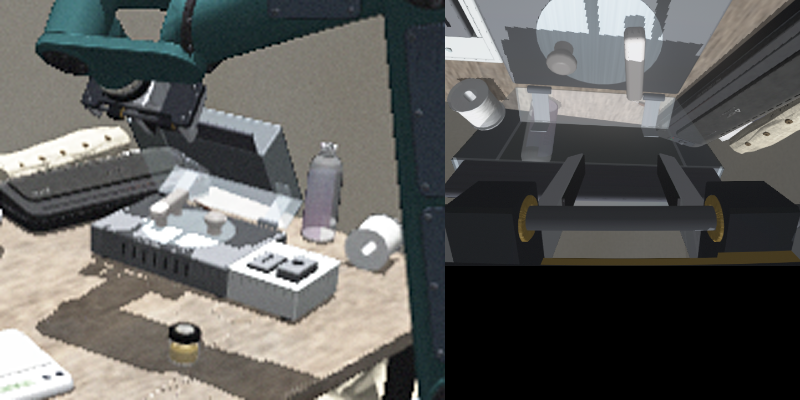

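Left panel: the hood is up at about 60°, with pull and knob standing on the base. Right panel: the pull is at (635,60), slightly right of the jaws. I'm backing off to the pre-grasp point and re-measuring.

Call:
{"name": "servo_tool", "arguments": {"plan": [[0.42, 0.1, 0.04, 0, 0, 0, 60], [0.82, 0.16, 0.08, 0, 0, 0, 60], [0.82, 0.16, 0.08, 0, 0, 0, 60], [0.82, 0.16, 0.08, 0, 0, 0, 60]]}}

```text
time: 7.93
tool_pos: [0.6463, -0.0253, 0.155]
ee_rot: [-3.136, 0.889, 1.833]
wrist_force: [0.3, -0.8, 0.0]
width: 0.06
finger_force: 0.0
```

Run:
```python
from h import *
from box import *
o=robot.get_obs();c=robot.camera_params("wrist");X=np.array(c["tool_from_camera"]);Rt=R.from_euler("xyz",o["ee_rot"])
im=robot.snapshot("wrist");cv2.imwrite("pics/w2.png",im[:,:,::-1])
print([(np.round(d["extent"]).tolist(),round(d["conf"],2)) for d in robot.find_in("pull","wrist")][:2])
def pw(p):
    q=Rt.inv().apply(np.atleast_2d(p)-o["tool_pos"]);q=(q-X[:3,3])@X[:3,:3]
    return cv2.projectPoints(q.reshape(-1,1,3),np.zeros(3),np.zeros(3),np.array(c["camera_matrix"]),np.array(c["distortion"]))[0].reshape(-1,2).round(0).tolist()
g=np.array([.671,-.1202]);a=-1.3137;d=np.array([np.cos(a),np.sin(a)]);n=np.array([-d[1],d[0]])
print("pred front-top corners, back-top corners, center", pw([[*(g-.055*d+s*.011*n),.098] for s in(-1,1)]+[[*(g+.055*d+s*.011*n),.098] for s in(-1,1)]+[[*(g-.055*d),.076]]))
print(o["time"],o["tool_pos"],o["ee_rot"])
```

```text
[([318.0, 242.0, 39.0, 96.0], 0.61), ([22.0, 176.0, 38.0, 56.0], 0.6)]
pred front-top corners, back-top corners, center [[297.0, 234.0], [335.0, 235.0], [303.0, 294.0], [330.0, 294.0], [316.0, 201.0]]
7.9333 [ 0.64634391 -0.02532832  0.15497658] [-3.13576425  0.88860301  1.83327937]
```

View pics/w2.png

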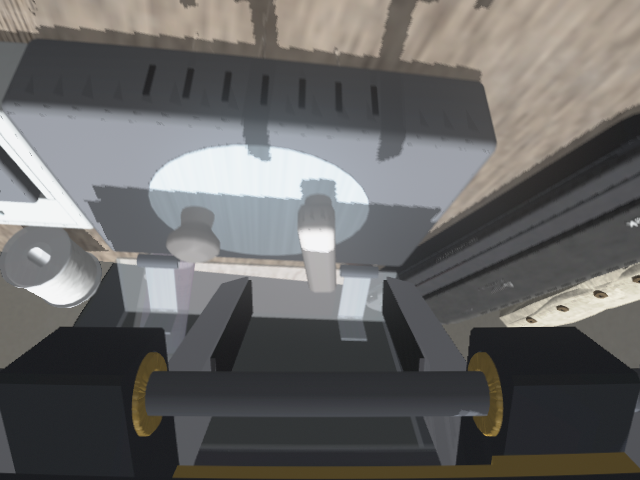

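The pull is centred between the fingers at (318,242) and matches the prediction within about 4 px, so I'm going in.

Call:
{"name": "servo_tool", "arguments": {"plan": [[0, 0, 0.35, 0, 0, 0, 60], [0, 0, 0.7, 0, 0, 0, 60], [0, 0, 1.0, 0, 0, 0, 60], [0, 0, 1.0, 0, 0, 0, 60]]}}

```text
time: 8.37
tool_pos: [0.666, -0.1058, 0.0938]
ee_rot: [3.14, 0.888, 1.82]
wrist_force: [-0.8, -0.6, -1.2]
width: 0.0601
finger_force: 0.0
```

```bash
python3 go.py .6691 -.113 .0857 -1.31 .68
```

```text
t 8.37 [0.666, -0.1058, 0.0938] [3.1404, 0.8881, 1.8201] q [0.1449, 0.4079, 1.5004, -0.9361, 1.2804, 0.2048] F [-0.8091, -0.602, -1.2377] w 0.0601 0.0
shift [0.0139, 0.0119, 0.1113]
turn 1 [-0.0049, -0.0017, -0.0046] [-3.1416, 0.8908, 1.8316]
turn -1 [-0.0026, 0.0077, 1.9954] [3.1416, -0.8908, -1.31]
```

Call:
{"name": "servo_tool", "arguments": {"plan": [[0.014, 0.012, 0.11, -0.004, 0, -0.004, 60], [0.014, 0.012, 0.11, -0.004, 0, -0.004, 60], [0.014, 0.012, 0.11, -0.004, 0, -0.004, 10], [0.014, 0.012, 0.11, -0.004, 0, -0.004, 10], [0.014, 0.012, 0.11, -0.004, 0, -0.004, 10], [0.014, 0.012, 0.11, -0.004, 0, -0.004, 10], [0.014, 0.012, 0.11, -0.004, 0, -0.004, 10], [0.014, 0.012, 0.11, -0.004, 0, -0.004, 10], [0.014, 0.012, 0.11, -0.004, 0, -0.004, 10], [0.014, 0.012, 0.11, -0.004, 0, -0.004, 10]]}}

```text
time: 9.2
tool_pos: [0.6709, -0.1076, 0.0881]
ee_rot: [3.135, 0.888, 1.831]
wrist_force: [-1.7, 0.6, 1.0]
width: 0.0222
finger_force: 29.3
```

```bash
python3 go.py .6691 -.113 .0857 -1.31 .68
python3 - <<'E'
from h import *
from box import *
s=robot.snapshot("scene");c=robot.snapshot("wrist")
cv2.imwrite("pics/g1.png",np.hstack([cv2.resize(s[120:300,270:470],(440,396),interpolation=2),cv2.copyMakeBorder(cv2.resize(c,(360,270)),0,126,0,0,0)])[:,:,::-1])
E
```

```text
t 9.2 [0.6709, -0.1076, 0.0881] [3.1349, 0.8879, 1.8307] q [0.1398, 0.4139, 1.5048, -0.9422, 1.2569, 0.2048] F [-1.6995, 0.5985, 1.0452] w 0.0222 29.3
shift [-0.0114, -0.0313, 0.0515]
turn 1 [0.0038, -0.0018, -0.0004] [-3.1416, 0.8908, 1.8316]
turn -1 [-0.0029, -0.006, 1.9996] [3.1416, -0.8908, -1.31]
```

View pics/g1.png

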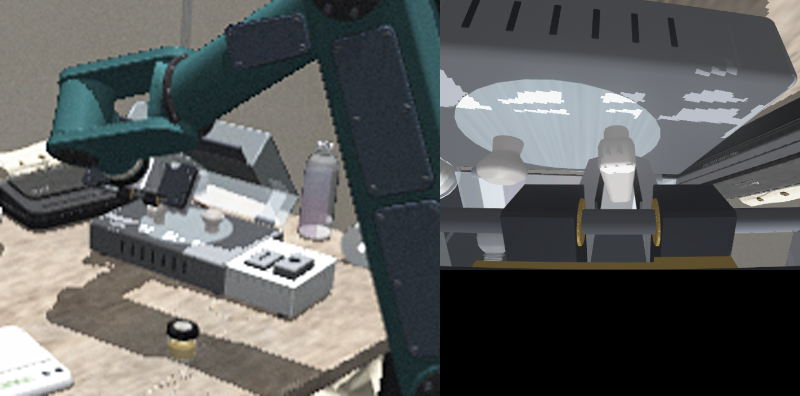

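Gripped: width is 22.2 mm at 29 N, and the pull sits between the pads at right-panel (617,180). The hood is still up. I'm lifting slightly and going out horizontally.

Call:
{"name": "servo_tool", "arguments": {"plan": [[-0.1, 0, -0.08, 0, 0, 0, 10], [-0.1, 0, -0.08, 0, 0, 0, 10], [0.05, 0, -0.28, 0, 0, 0, 10], [0.2, 0, -0.48, 0, 0, 0, 10], [0.4, 0, -0.7, 0, 0, 0, 10], [0.4, 0, -0.7, 0, 0, 0, 10]]}}

```text
time: 9.8
tool_pos: [0.6497, -0.0268, 0.1002]
ee_rot: [3.135, 0.885, 1.834]
wrist_force: [-0.9, 0.0, -1.3]
width: 0.0223
finger_force: 29.3
```

Call:
{"name": "servo_tool", "arguments": {"plan": [[0.2, 0, -0.25, 0, 0, 0, 10], [0.4, 0, -0.49, 0, 0, 0, 10], [0.6, 0, -0.74, 0, 0, 0, 10], [0.75, 0, -0.93, 0, 0, 0, 10], [0.75, 0, -0.93, 0, 0, 0, 10]]}}

```text
time: 10.22
tool_pos: [0.6186, 0.0884, 0.1012]
ee_rot: [3.134, 0.885, 1.835]
wrist_force: [-0.3, -1.0, -0.8]
width: 0.0225
finger_force: 29.3
```

Call:
{"name": "servo_tool", "arguments": {"plan": [[0.2, 0, -0.25, 0, 0, 0, 10], [0.4, 0, -0.49, 0, 0, 0, 10], [0.6, 0, -0.74, 0, 0, 0, 10], [0.75, 0, -0.93, 0, 0, 0, 10], [0.75, 0, -0.93, 0, 0, 0, 10]]}}

```text
time: 10.63
tool_pos: [0.5873, 0.2032, 0.1016]
ee_rot: [3.134, 0.885, 1.834]
wrist_force: [-0.4, -0.1, -1.3]
width: 0.0221
finger_force: 29.3
```

```bash
python3 go.py .561 .323 .085 -1.31 .68
python3 - <<'E'
from h import *
c=robot.snapshot("wrist");cv2.imwrite("pics/g2.png",c[:,:,::-1])
print([(np.round(d["extent"]).tolist(),round(d["conf"],2)) for d in robot.find_in("pull","wrist")][:2])
E
```

```text
t 10.63 [0.5873, 0.2032, 0.1016] [3.134, 0.8854, 1.8344] q [0.6354, 0.5328, 1.2998, -0.815, 1.6721, 0.4386] F [-0.4363, -0.1139, -1.3475] w 0.0221 29.3
shift [0.9037, 0.0647, -0.8425]
turn 1 [0.0062, -0.0034, 0.0011] [-3.1416, 0.8908, 1.8316]
turn -1 [0.0054, 0.0097, -1.9989] [3.1416, -0.8908, -1.31]
[([314.0, 292.0, 63.0, 138.0], 0.68)]
```

View pics/g2.png

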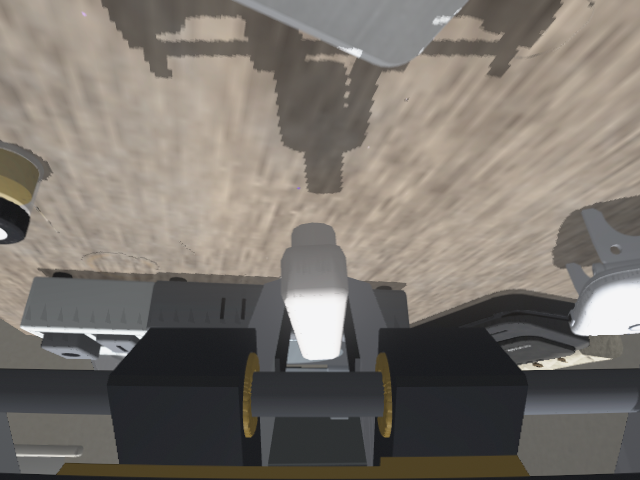

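Run:
```python
from h import *
from box import *
o=robot.get_obs();c=robot.camera_params("wrist");X=np.array(c["tool_from_camera"]);Rt=R.from_euler("xyz",o["ee_rot"])
def pw(p):
    q=Rt.inv().apply(np.atleast_2d(p)-o["tool_pos"]);q=(q-X[:3,3])@X[:3,:3]
    return cv2.projectPoints(q.reshape(-1,1,3),np.zeros(3),np.zeros(3),np.array(c["camera_matrix"]),np.array(c["distortion"]))[0].reshape(-1,2).round(0).tolist()
d=Rt.apply([0,0,1]);d[2]=0;d/=np.linalg.norm(d);n=np.array([-d[1],d[0],0])
for s in(.006,.012,.018):
  for pit in(0,.1):
    C=o["tool_pos"]+s*d;sole=o["tool_pos"][2]-.0281
    f=lambda a,b,h:[*(C+a*d+b*n)[:2],sole+h+pit*a]
    print(s,pit,"front top",pw([f(-.055,-.011,.038),f(-.055,.011,.038)]),"bot",pw([f(-.055,0,.016)]),"back top",pw([f(.055,-.011,.038),f(.055,.011,.038)]),"foot near edge sole",pw([f(-.037,0,0)]))
```

```text
0.006 0 front top [[280.0, 299.0], [352.0, 298.0]] bot [[315.0, 234.0]] back top [[297.0, 359.0], [337.0, 359.0]] foot near edge sole [[316.0, 217.0]]
0.006 0.1 front top [[280.0, 282.0], [351.0, 282.0]] bot [[315.0, 219.0]] back top [[297.0, 369.0], [337.0, 369.0]] foot near edge sole [[316.0, 209.0]]
0.012 0 front top [[281.0, 304.0], [350.0, 304.0]] bot [[316.0, 242.0]] back top [[297.0, 361.0], [336.0, 360.0]] foot near edge sole [[316.0, 225.0]]
0.012 0.1 front top [[282.0, 288.0], [350.0, 288.0]] bot [[316.0, 228.0]] back top [[297.0, 371.0], [337.0, 371.0]] foot near edge sole [[316.0, 216.0]]
0.018 0 front top [[283.0, 310.0], [349.0, 309.0]] bot [[316.0, 249.0]] back top [[298.0, 362.0], [336.0, 362.0]] foot near edge sole [[316.0, 231.0]]
0.018 0.1 front top [[283.0, 294.0], [348.0, 293.0]] bot [[316.0, 235.0]] back top [[298.0, 372.0], [336.0, 372.0]] foot near edge sole [[316.0, 223.0]]
```

```bash
python3 go.py .5576 .3366 .072 -1.31 .68|grep -v "turn -1"
```

```text
t 10.73 [0.5878, 0.1996, 0.102] [3.1348, 0.888, 1.8315] q [0.6309, 0.5313, 1.3025, -0.8175, 1.6719, 0.4382] F [-0.1985, 0.1277, -1.1703] w 0.0222 29.3
shift [1.1171, 0.0674, -0.8974]
turn 1 [0.0042, -0.0018, -0.0] [-3.1416, 0.8908, 1.8316]
```

Call:
{"name": "servo_tool", "arguments": {"plan": [[0.25, 0.02, -0.25, 0.002, 0, 0, 10], [0.5, 0.04, -0.5, 0.004, 0, 0, 10], [0.75, 0.06, -0.75, 0.004, 0, 0, 10], [1.0, 0.067, -0.9, 0.004, 0, 0, 10], [1.0, 0.067, -0.9, 0.004, 0, 0, 10], [1.0, 0.067, -0.9, 0.004, 0, 0, 10]]}}

```text
time: 11.23
tool_pos: [0.5594, 0.3288, 0.0801]
ee_rot: [-3.139, 0.889, 1.833]
wrist_force: [0.3, 0.1, -0.9]
width: 0.0217
finger_force: 29.3
```

```bash
python3 go.py .5576 .3366 .054 -1.31 .68|grep -v "turn -1"
python3 - <<'E'
from h import *
# refine pan centre from the first top picture: bright white body outline
t=cv2.imread("pics/top0.png");r=t[205:290,235:325];hsv=cv2.cvtColor(r,cv2.COLOR_BGR2HSV)
m=((hsv[:,:,1]<25)&(hsv[:,:,2]>150)).astype(np.uint8)
m=cv2.morphologyEx(m,cv2.MORPH_CLOSE,np.ones((5,5)))
c=max(cv2.findContours(m,0,2)[0],key=cv2.contourArea);b=cv2.minAreaRect(c);print(b)
p=lift(np.array([b[0]])+[235,205],.018)[0];q=lift(cv2.boxPoints(b)+[235,205],.018);print(p,q.round(4).tolist(),[np.linalg.norm(q[i]-q[i-1]).round(4) for i in range(4)])
E
```

```text
t 11.23 [0.5594, 0.3288, 0.0801] [-3.139, 0.8894, 1.833] q [0.7912, 0.7061, 1.0774, -0.7637, 1.8259, 0.5128] F [0.2884, 0.0652, -0.8502] w 0.0217 29.3
shift [0.2531, 0.0032, 0.1027]
turn 1 [-0.0009, -0.0009, 0.0006] [-3.1416, 0.8908, 1.8316]
((42.20587921142578, 41.67646789550781), (35.65273666381836, 47.2944450378418), 14.03624439239502)
[0.542547   0.33084675 0.018     ] [[0.4785, 0.4074, 0.018], [0.6382, 0.3727, 0.018], [0.6076, 0.2532, 0.018], [0.4492, 0.2901, 0.018]] [np.float64(0.1209), np.float64(0.1634), np.float64(0.1234), np.float64(0.1626)]
```

```bash
python3 go.py .5596 .3376 .053|tail -1; python3 go.py .5596 .3376 .05|tail -1
```

```text
shift [0.2637, 0.0251, 0.1055]
shift [0.287, 0.0252, 0.1244]
```

Call:
{"name": "servo_tool", "arguments": {"plan": [[0.06, 0.025, -0.05, 0, 0, 0, 10], [0.16, 0.025, 0.02, 0, 0, 0, 10], [0.22, 0.025, 0.07, 0, 0, 0, 10], [0.264, 0.025, 0.106, 0, 0, 0, 10], [0.264, 0.025, 0.106, 0, 0, 0, 10], [0.264, 0.025, 0.106, 0, 0, 0, 10]]}}

```text
time: 11.73
tool_pos: [0.5592, 0.3373, 0.0532]
ee_rot: [-3.139, 0.889, 1.832]
wrist_force: [0.6, 0.2, -1.7]
width: 0.0223
finger_force: 29.3
```

```bash
python3 go.py .5596 .3376 .0495 -1.31 .68 |grep -v "turn -1"
```

```text
t 11.73 [0.5592, 0.3373, 0.0532] [-3.1388, 0.889, 1.8321] q [0.7989, 0.746, 1.0697, -0.7542, 1.8082, 0.5419] F [0.5814, 0.156, -1.6878] w 0.0223 29.3
shift [0.0302, 0.0045, 0.022]
turn 1 [-0.0015, -0.0011, 0.0002] [-3.1416, 0.8908, 1.8316]
```

Call:
{"name": "servo_tool", "arguments": {"plan": [[0.008, 0, 0.006, 0, 0, 0, 10], [0.016, 0, 0.013, 0, 0, 0, 10], [0.023, 0, 0.019, 0, 0, 0, 10], [0.023, 0, 0.019, 0, 0, 0, 10]]}}

```text
time: 12.07
tool_pos: [0.5594, 0.3384, 0.0512]
ee_rot: [3.141, 0.888, 1.831]
wrist_force: [0.1, -0.1, -1.4]
width: 0.0221
finger_force: 29.3
```

Call:
{"name": "servo_tool", "arguments": {"plan": [[0.008, 0, 0.006, 0, 0, 0, 10], [0.008, 0, 0.006, 0, 0, 0, 10], [0.008, 0, 0.006, 0, 0, 0, 10]]}}

```text
time: 12.32
tool_pos: [0.5594, 0.3384, 0.0501]
ee_rot: [-3.142, 0.888, 1.831]
wrist_force: [-0.8, 0.3, -1.4]
width: 0.0222
finger_force: 29.3
```

Call:
{"name": "servo_tool", "arguments": {"plan": [[0.008, 0, 0.006, 0, 0, 0, 10], [0.008, 0, 0.006, 0, 0, 0, 10], [0.008, 0, 0.006, 0, 0, 0, 10]]}}

```text
time: 12.57
tool_pos: [0.5594, 0.3384, 0.0499]
ee_rot: [3.14, 0.888, 1.83]
wrist_force: [-0.8, 0.3, 1.6]
width: 0.022
finger_force: 29.3
```

Call:
{"name": "servo_tool", "arguments": {"plan": [[0.006, 0, 0.005, 0, 0, 0, 10], [0.006, 0, 0.005, 0, 0, 0, 10], [0.006, 0, 0.005, 0, 0, 0, 10]]}}

```text
time: 12.82
tool_pos: [0.5594, 0.3384, 0.0498]
ee_rot: [3.14, 0.889, 1.829]
wrist_force: [-2.5, 0.9, 5.2]
width: 0.0221
finger_force: 29.3
```

Call:
{"name": "servo_tool", "arguments": {"plan": [[-0.006, 0, -0.005, 0, 0, 0, 10], [-0.006, 0, -0.005, 0, 0, 0, 26], [-0.006, 0, -0.005, 0, 0, 0, 45], [-0.006, 0, -0.005, 0, 0, 0, 55], [-0.006, 0, -0.005, 0, 0, 0, 55], [-0.006, 0, -0.005, 0, 0, 0, 55], [-0.006, 0, -0.005, 0, 0, 0, 55]]}}

```text
time: 13.4
tool_pos: [0.5594, 0.3383, 0.0488]
ee_rot: [-3.141, 0.888, 1.831]
wrist_force: [-0.8, -0.3, -0.3]
width: 0.0541
finger_force: 0.0
```

Call:
{"name": "servo_tool", "arguments": {"plan": [[0, 0, -0.15, 0, 0, 0, 55], [0, 0, -0.4, 0, 0, 0, 55], [0, 0, -0.7, 0, 0, 0, 55], [0, 0, -1, 0, 0, 0, 55], [0, 0, -1, 0, 0, 0, 55]]}}

```text
time: 13.82
tool_pos: [0.5392, 0.4181, 0.1166]
ee_rot: [3.13, 0.882, 1.825]
wrist_force: [-0.2, 0.2, 1.0]
width: 0.055
finger_force: 0.0
```

Call:
{"name": "servo_tool", "arguments": {"plan": [[-0.4, 0, -0.4, 0, 0, 0, 55], [-0.8, 0, -0.6, 0, 0, 0, 55], [-1, 0, -0.6, 0, 0, 0, 55], [-1, 0, -0.6, 0, 0, 0, 55], [-1, 0, -0.6, 0, 0, 0, 55], [-1, 0, -0.6, 0, 0, 0, 55], [-1, 0, -0.6, 0, 0, 0, 55], [-1, 0, -0.6, 0, 0, 0, 55], [-1, 0, -0.6, 0, 0, 0, 55], [-1, 0, -0.6, 0, 0, 0, 55], [-1, 0, -0.6, 0, 0, 0, 55], [-1, 0, -0.6, 0, 0, 0, 55]]}}

```text
time: 14.82
tool_pos: [0.5436, 0.3974, 0.2272]
ee_rot: [-3.141, 0.888, 1.832]
wrist_force: [0.3, 1.3, -0.8]
width: 0.0551
finger_force: 0.0
```

```bash
python3 go.py
python3 - <<'E'
from h import *
s=robot.snapshot("scene");t=robot.snapshot("top")
for n in("scene","top"):
  for k in("pull","flap_lip","jar"):print(n,k,[(np.round(d["extent"]).tolist(),round(d["conf"],2)) for d in robot.find_in(k,n)][:2])
cv2.imwrite("pics/e1.png",np.hstack([cv2.resize(s[170:350,200:450],(500,360),interpolation=2)[:,:,::-1],cv2.resize(t[190:310,245:345],(300,360),interpolation=2)[:,:,::-1]]))
E
```

```text
t 14.82 [0.5436, 0.3974, 0.2272] [-3.1407, 0.8881, 1.8316] q [0.8654, 0.7179, 0.7584, -0.8275, 2.0936, 0.3337] F [0.2671, 1.3322, -0.8395] w 0.0551 0.0
scene pull [([268.0, 274.0, 24.0, 22.0], 0.68)]
scene flap_lip [([356.0, 217.0, 92.0, 49.0], 0.66)]
scene jar [([353.0, 274.0, 16.0, 20.0], 0.76)]
top pull [([277.0, 241.0, 26.0, 13.0], 0.59)]
top flap_lip [([408.0, 270.0, 22.0, 12.0], 0.64), ([407.0, 216.0, 78.0, 84.0], 0.58)]
top jar [([338.0, 286.0, 10.0, 14.0], 0.61)]
```

View pics/e1.png

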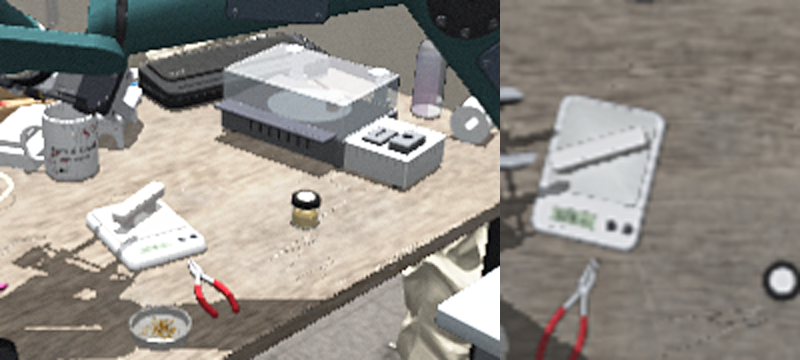

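Left panel: the pull stands on the pan at (140,205) and the hood looks shut. Right panel: the pull lies across the middle of the pan at (600,150). I'll wait for the hood to settle and verify by numbers.

Call:
{"name": "servo_tool", "arguments": {"plan": [[0, 0, 0, 0, 0, 0, 55], [0, 0, 0, 0, 0, 0, 55], [0, 0, 0, 0, 0, 0, 55], [0, 0, 0, 0, 0, 0, 55], [0, 0, 0, 0, 0, 0, 55], [0, 0, 0, 0, 0, 0, 55], [0, 0, 0, 0, 0, 0, 55], [0, 0, 0, 0, 0, 0, 55], [0, 0, 0, 0, 0, 0, 55], [0, 0, 0, 0, 0, 0, 55], [0, 0, 0, 0, 0, 0, 55], [0, 0, 0, 0, 0, 0, 55]]}}

```text
time: 16.22
tool_pos: [0.5437, 0.3973, 0.2276]
ee_rot: [-3.141, 0.888, 1.831]
wrist_force: [-0.5, 0.4, 0.3]
width: 0.0549
finger_force: 0.0
```

Call:
{"name": "servo_tool", "arguments": {"plan": [[0, 0, 0, 0, 0, 0, 55], [0, 0, 0, 0, 0, 0, 55], [0, 0, 0, 0, 0, 0, 55], [0, 0, 0, 0, 0, 0, 55], [0, 0, 0, 0, 0, 0, 55], [0, 0, 0, 0, 0, 0, 55], [0, 0, 0, 0, 0, 0, 55], [0, 0, 0, 0, 0, 0, 55], [0, 0, 0, 0, 0, 0, 55], [0, 0, 0, 0, 0, 0, 55], [0, 0, 0, 0, 0, 0, 55], [0, 0, 0, 0, 0, 0, 55]]}}

```text
time: 17.22
tool_pos: [0.5437, 0.3973, 0.2277]
ee_rot: [-3.141, 0.888, 1.831]
wrist_force: [0.1, -0.4, 0.0]
width: 0.055
finger_force: 0.0
```

Call:
{"name": "servo_tool", "arguments": {"plan": [[0, 0, 0, 0, 0, 0, 55], [0, 0, 0, 0, 0, 0, 55], [0, 0, 0, 0, 0, 0, 55], [0, 0, 0, 0, 0, 0, 55], [0, 0, 0, 0, 0, 0, 55], [0, 0, 0, 0, 0, 0, 55], [0, 0, 0, 0, 0, 0, 55], [0, 0, 0, 0, 0, 0, 55], [0, 0, 0, 0, 0, 0, 55], [0, 0, 0, 0, 0, 0, 55], [0, 0, 0, 0, 0, 0, 55], [0, 0, 0, 0, 0, 0, 55]]}}

```text
time: 18.22
tool_pos: [0.5437, 0.3973, 0.2276]
ee_rot: [-3.141, 0.888, 1.831]
wrist_force: [0.1, -0.8, 0.2]
width: 0.0551
finger_force: 0.0
```

Run:
```python
from h import *
print("pull",lift([[278.3,240]],.06),"target .563 .325")
s=robot.snapshot("scene");s0=cv2.imread("pics/scene0.png")[:,:,::-1]
g=lambda a:cv2.cvtColor(np.ascontiguousarray(a),cv2.COLOR_RGB2GRAY)
# front part of hood+lip: template from start picture
x0,y0=308,195
tp=g(s0)[y0:245,x0:362];r=cv2.matchTemplate(g(s)[y0-15:260,x0-10:372],tp,cv2.TM_CCOEFF_NORMED);_,v,_,l=cv2.minMaxLoc(r);print("lip shift",l[0]-10,l[1]-15,v)
for n,a in(("jar",(340,262,368,290)),("bottle",(404,183,427,230))):
    tp=g(s0)[a[1]:a[3],a[0]:a[2]];r=cv2.matchTemplate(g(s)[a[1]-6:a[3]+6,a[0]-6:a[2]+6],tp,cv2.TM_CCOEFF_NORMED);_,v,_,l=cv2.minMaxLoc(r);print(n,l[0]-6,l[1]-6,v)
print(robot.get_obs()["time"],robot.get_obs()["wrist_force"])
```

```text
pull [[0.55688154 0.3232481  0.06      ]] target .563 .325
lip shift 0 0 0.9893147349357605
jar 0 0 0.9968262314796448
bottle 0 0 0.6226755380630493
18.2667 [0.36910932 0.79169052 1.07481398]
```

```bash
python3 -c "
from bench import robot
print(robot.close_job())"
```

```text
the job is handed in; nothing more can be done
None
```

The job is handed in at about 18 s: lamp off first, then the pull on its two feet in the middle of the white scale's pan (about 6 mm), the hood shut, and the jar and knob where they were; bottle and spool look unmoved, but the bottle match was weak and the spool not re-measured, and I viewed 11 pictures, one over the limit.

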